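# Lift the purple tube carrier out of its well

## Task

Two round tube carriers sit sunk in the ring-shaped wells of two lift-out stands. Press down the yellow paddle of the stand that holds the purple-capped carrier, so that the carrier is pushed up through the ring and stays up, then grasp it from above, lift it out and set it down gently, upright, in the flat blue tray. Leave the red-capped carrier sunk in its well.

Things in the scene. Friction and masses are not known exactly. Their poses are not given: they have to be found in the camera images.
- carrier_purple_center (a point): Centre of the loose purple-capped carrier: upright white cylinder, 49 mm across, 54 mm high (48 mm plain body, then 7 purple caps on top), 0.16 kg; z is its axis. Its underside starts 8 mm above the table, sunk in a fixed steel ring: 72 mm outside, 55 mm inside, rim 64 mm above the table. With its paddle fully down it is 40 mm higher: 32 mm of body clear of the rim, grippable from any side.
- paddle_purple_top (a point): Centre of the top face of the yellow paddle (46 mm square) on the purple carrier's stand, 105 mm from the ring's axis; z up. The face starts 110 mm above the table and goes straight down 40 mm to a hard stop, against 7 N of friction plus the carrier's weight. A hidden linkage raises the carrier exactly as far as the paddle goes down. It stays where it is left.
- carrier_red_center (a point): Centre of the red-capped carrier, to be left alone: same shape and size as the purple one, sunk in the ring of a second, identical stand with a yellow paddle of its own.
- tray_in (a point): Centre of the inner floor of the fixed flat blue tray: 140 mm square outside, 130 mm inside, floor 5 mm and rim 20 mm above the table; x and y along its sides, z up.
Things that resemble listed ones, but are neither listed nor needed, are in the scene too. What is shaped like the part that bears carrier_purple_center but brown or green is not meant. Of the things that look like the part that bears tray_in, the larger one is meant.

How it is judged:
On the way:
1. the paddle has been pressed down and has raised the purple-capped carrier by at least 28 mm in its ring (height (world z) of paddle_purple_top below 0.082 m and height (world z) of carrier_purple_center above 0.063 m and horizontal distance between carrier_purple_center and paddle_purple_top below 0.125 m), for 0.1 s.
At the end, for the whole second after the job is handed in: The purple-capped carrier stands upright (within 11 degrees) on the floor of the blue tray, wholly inside its rim, and the red-capped carrier is within 12 mm of where it started, sunk in its well (x of carrier_purple_center in the frame of tray_in between -0.05 and 0.05 m and y of carrier_purple_center in the frame of tray_in between -0.05 and 0.05 m and z of carrier_purple_center in the frame of tray_in between 0.02 and 0.034 m and angle between carrier_purple_center's own z axis and vertical below 0.2 rad and distance of carrier_red_center from where it was at the start of the episode below 0.012 m); the robot touches nothing.
It fails at once if the red-capped carrier was raised or moved by more than 15 mm (distance of carrier_red_center from where it was at the start of the episode above 0.015 m).
It fails at once if the purple-capped carrier was dropped or slammed into the tray (faster than 0.8 m/s just above its floor, a fall of over 30 mm) (linear speed of carrier_purple above 0.8 m/s and height (world z) of carrier_purple_center below 0.08 m and horizontal distance between carrier_purple_center and tray_in below 0.07 m).
It fails at once if the purple-capped carrier was tipped over (by more than 45 degrees) (angle between carrier_purple_center's own z axis and vertical above 0.785 rad).
It also fails if it takes over 51 s, if anything falls off the work surface, if the arm or the gripper's body presses on something with over 40 N, if the wrist force passes 120 N, or if a joint passes its speed limit or range.

## Robot

A 7-joint arm with a two-finger parallel gripper is mounted at the origin on the work surface. World frame = base frame: x ahead of the robot, y to its left, z up, the work surface at z = 0. Lengths are in m, angles in rad, forces in N, time in s.
With the tool pointing down it reaches from about 0.35 to 0.9 m from the base axis. Payload 7.2 kg.
Tool frame: the origin (TCP) lies midway between the tips of the shut fingers; the grasp point (between the pads) lies 19 mm behind it; z points along the fingers, y is the line along which they close (so a half turn about z gives the same grasp; the last joint's range is limited). The gripper opens to 88 mm and grips with 3 to 60 N. Pads are 20 mm wide; open, the fingers measure 115 mm over their backs; the gripper's body (75 mm by 178 mm) begins 61 mm behind the grasp point.
Start: joints at [1.167, 0.411, -0.013, 1.596, 0.006, 1.134, -0.082], TCP at [0.206, -0.59, 0.223] pointing down, gripper open.
Joint ranges: [-2.95, 2.95], [-0.29, 1.99], [-1.47, 1.44], [0.14, 2.54], [-1.03, 4.17], [0.13, 1.85], [-2.86, 2.86]. Speed limits (rad/s): [2.39, 2.39, 3.01, 3.01, 3.14, 3.14, 3.14].

## Interface

Orientations are given as a unit quaternion [x, y, z, w].
In Python, from bench import bot, eyes, order gives the robot as it stands.
- The arm moves only by the tool carry_out, never from a script. Its argument "plan" is a list of rows, each a list of 4 numbers: the shift along the tool's x, y, z normalised to -1 to 1, where 1 is 0.05 m, then the turn about the tool's z normalised to -1 to 1, where 1 is 0.5 rad. In form: [[x, y, z, spin], ...]. A call has 1 to 10 rows; each row shifts and turns the commanded pose from where the row before left it, along the tool's axes as they then stand; what a row does not reach is not made up. A row lasts 1/8 s, in which the tool goes at most 62.5 mm and 10.7 degrees, less where a joint would pass 70% of its speed; a pose out of reach is approached as far as the arm can. A call with a number of a shift or a turn outside -1 to 1 is refused whole. A call with a gripper value outside its range is refused whole. "gripper" is the closure, from -1 (fully open) to 1 (shut), set as the call begins (left out, the last holds). The fingers move at their own pace and stop on an object; "force" is the grip in N (left out, the last holds). Time passes only in rows, so rows that do not move let the fingers close. It gives the time, the measured TCP pose, the force, the opening and the grip force at its end, in the units of the state.
- bot.get_obs(): the state, without advancing time (a new reading comes with each control period).
- eyes.get_image(name): name is "side" or "top" or "wrist"; returns (picture, depth): 384x512x3 uint8, red, green, blue; 384x512 float32, m along the optical axis (not along the pixel's ray), 0 where there is no reading.
- eyes.get_calibration(name): a dict with "camera_matrix" (3x3 intrinsics, pixels), "R" (3x3) and "t" (3): a world point X has camera coordinates R X + t. Camera axes: x right, y down, z forward; pixel columns grow to the right and rows downward; lengths in m; the calibration is good to about 2 mm. The wrist camera is an equidistant fisheye: a pixel r from the principal point sees the ray r / f radians off the axis. A picture is of the moment at which its call begins: read the wrist's pose just before it. get_calibration takes no time and is no camera call; for the wrist camera it gives the pose at the moment of the call.
- order.job_done(): hands the job in; it is judged then, once.
The state is a dict: "time_s": time; "qpos": joint angles; "joint_vel": joint speeds; "tau": joint torques, N m; "tcp_pos": TCP position; "tool_rot": TCP orientation; "force": force on the tool from outside, world axes, zero at the start; "wrist_torque": the same for the moment, N m; "width": finger opening in m; "gripper_force": force on a finger pad.
Only numpy, scipy, OpenCV 4.12 (cv2) and the standard library are available. Lean on these libraries where they do the work, as an engineer would, in place of code of your own. Each camera call takes 0.05 s, during which the arm holds its last target. There are 200 camera calls.

## Working session

There is one attempt and no reset: what is moved stays moved. The work goes in short steps, Python scripts to look and compute and a tool call to move; the robot and the scene stay as the last step left them, time stands still between calls to the robot, and variables do not carry over. Pictures are saved under pics/ and viewed, at most 10 in all, crops included, and the job is handed in when it is done.

Besides the shell and the picture viewer there is one more tool, called after "Call:" as name(argument=value, ...), one argument or row to a line, values as JSON. carry_out: Moves the arm, as the interface text tells. Its arguments: {"type":"object","properties":{"plan":{"type":"array","items":{"type":"array","items":{"type":"number"}}},"gripper":{"type":"number"},"force":{"type":"number"}},"required":["plan"]}

```bash
mkdir -p pics
cat > h.py <<'E'
import numpy as np,cv2
from bench import bot,eyes,order
def grab(n,save=None):
    c=eyes.get_calibration(n);im,d=eyes.get_image(n)
    np.savez(f'pics/{n}.npz',im=im,d=d,K=c['camera_matrix'],R=c['R'],t=c['t'])
    if save: cv2.imwrite('pics/'+save,im[:,:,::-1])
    return im,d,c
def world(n):
    z=np.load(f'pics/{n}.npz');K,d=z['K'],z['d']
    v,u=np.mgrid[:d.shape[0],:d.shape[1]]
    a=(u-K[0,2])/K[0,0];b=(v-K[1,2])/K[1,1]
    if n=='wrist':
        r=np.hypot(a,b)+1e-9;s=np.tan(r)/r;a=a*s;b=b*s
    P=np.stack([a*d,b*d,d],-1)
    return z['im'],(P-z['t'].ravel())@z['R']
E
python3 - <<'E'
from h import *
grab('top','top.png');grab('side','side.png')
a=cv2.imread('pics/top.png');
o=bot.get_obs();print({k:o[k] for k in('time_s','tcp_pos','tool_rot','force','width')})
E
```

```text
{'time_s': 0.1, 'tcp_pos': array([ 0.20575201, -0.58970633,  0.22193511]), 'tool_rot': array([ 9.85939202e-01,  1.67103008e-01, -1.81627408e-04, -6.64460103e-04]), 'force': array([-0.04094761, -0.60548185, -0.4631876 ]), 'width': 0.0874897889029866}
```

View pics/top.png

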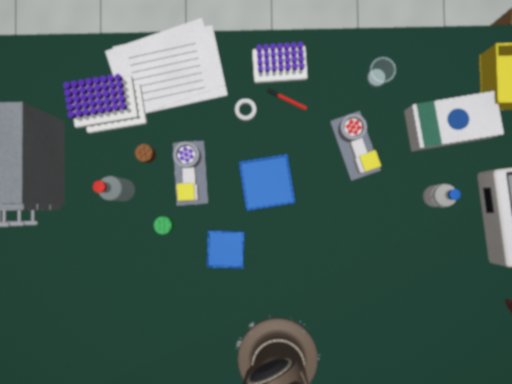

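View pics/side.png

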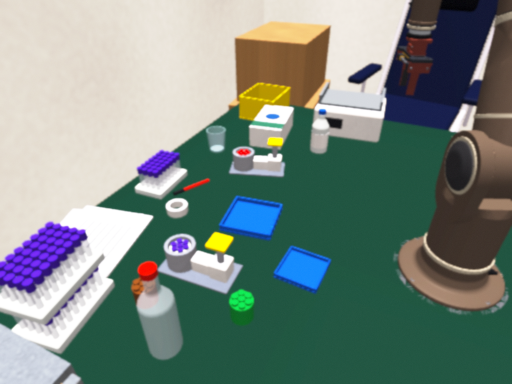

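The top view shows the purple carrier at (187,154) with its paddle at (186,191), the red carrier at (353,127), and the larger tray at (267,182).

Run:
```python
from h import *
im,W=world('top');hsv=cv2.cvtColor(im,cv2.COLOR_RGB2HSV)
def rep(name,m):
    P=W[m];print(name,m.sum(),np.median(P,0).round(4),((np.percentile(P,3,axis=0)+np.percentile(P,97,axis=0))/2).round(4),P.max(0).round(3))
def box(r0,r1,c0,c1):
    m=np.zeros(im.shape[:2],bool);m[r0:r1,c0:c1]=1;return m
H,S,V=hsv[...,0],hsv[...,1],hsv[...,2]
rep('padP',box(178,204,172,200)&(H>22)&(H<38)&(S>120))
rep('padR',box(145,175,350,385)&(H>22)&(H<38)&(S>120))
rep('ringP',box(138,170,170,205)&(W[...,2]>.045))
rep('purp',box(138,170,170,205)&(H>115)&(H<150)&(S>80))
rep('ringR',box(110,143,335,370)&(W[...,2]>.045))
m=box(145,218,230,300)&(H>95)&(H<120)&(S>150);rep('tray',m)
print(cv2.minAreaRect(W[m][:,:2].astype(np.float32)))
z=np.load('pics/top.npz');print(z['R'].round(2),z['t'],z['K'])
m=box(225,275,200,250)&(H>95)&(H<120)&(S>150);rep('small',m)
```

```text
padP 259 [0.4727 0.2375 0.1098] [0.4737 0.2377 0.1097] [0.494 0.278 1.364]
padR 282 [ 0.5489 -0.2571  0.1103] [ 0.5491 -0.2687  0.0586] [0.586 0.027 1.364]
ringP 529 [0.5796 0.241  0.0613] [0.5785 0.2404 0.0575] [0.616 0.278 1.364]
purp 78 [0.5796 0.2444 0.0616] [0.5797 0.2437 0.0618] [0.599 0.267 0.068]
ringR 542 [ 0.6469 -0.2215  0.0614] [ 0.6469 -0.2206  0.0579] [0.683 0.027 1.364]
tray 2639 [0.5012 0.0201 0.0053] [0.5011 0.0199 0.0104] [0.585 0.102 1.364]
((0.49963197112083435, 0.019549846649169922), (0.1540161669254303, 0.14857594668865204), 8.361191749572754)
[[-0.02 -1.   -0.01]
 [-1.    0.02 -0.04]
 [ 0.04  0.01 -1.  ]] [0.04868128 0.47560552 1.34533671] [[473.00773697   0.         259.33282647]
 [  0.         473.00773697 190.80115152]
 [  0.           0.           1.        ]]
small 1464 [0.3114 0.142  0.0037] [0.3116 0.1417 0.0068] [0.421 0.198 1.364]
```

Call:
carry_out(
  plan=[
    [0,0,-0.5,0.336],
    [0,0,0,0.336],
    [0.8,0,0,0],
    [0.8,0,0,0],
    [0.8,-0.4,0,0],
    [0.8,-0.6,0,0],
    [0,-0.8,0,0],
    [0,-0.8,0,0],
    [0,-0.8,0,0],
    [0,-0.8,0,0],
  ],
  gripper=1,
)

```text
time_s: 1.35
tcp_pos: [0.3658, -0.3786, 0.2473]
tool_rot: [1.0, -0.0, -0.0, -0.0]
force: [1.0, -0.2, 0.6]
width: 0.0003
gripper_force: 0.0
```

Commanded pose ≈ (0.365,-0.38). Next, on to the paddle.

Call:
carry_out(
  plan=[
    [0.2,-0.9,0,0],
    [0.2,-0.9,0,0],
    [0.2,-0.9,0,0],
    [0.2,-0.9,0,0],
    [0.2,-0.9,0,0],
    [0.2,-0.9,0,0],
    [0.2,-0.9,0,0],
    [0.2,-0.9,0,0],
    [0.2,-0.9,0,0],
    [0.2,-0.9,0,0],
  ],
)

```text
time_s: 2.6
tcp_pos: [0.466, 0.0712, 0.2475]
tool_rot: [1.0, -0.0, -0.0, 0.0]
force: [0.5, 0.4, -0.2]
width: 0.0003
gripper_force: 0.0
```

Call:
carry_out(
  plan=[
    [0.15,-0.9,0.2,0],
    [0,-0.9,0.3,0],
    [0,-0.9,0.3,0],
    [0,-0.65,0.3,0],
    [0,0,0,0],
    [0,0,0,0],
  ],
)

```text
time_s: 3.35
tcp_pos: [0.4736, 0.2365, 0.1925]
tool_rot: [1.0, -0.0, -0.0, 0.0]
force: [0.5, 0.7, 1.0]
width: 0.0004
gripper_force: 0.0
```

Run:
```python
from h import *
print(bot.get_obs()['tcp_pos'])
grab('wrist','w1.png')
im,W=world('wrist');hsv=cv2.cvtColor(im,cv2.COLOR_RGB2HSV)
H,S=hsv[...,0],hsv[...,1]
m=(H>22)&(H<38)&(S>120)&(abs(W[...,2]-.11)<.012);P=W[m];print(len(P),np.median(P,0),P.min(0),P.max(0))
m=(abs(W[...,2]-.064)<.006)&(np.hypot(W[...,0]-.579,W[...,1]-.241)<.045);P=W[m];print(len(P),(P.min(0)+P.max(0))/2,P.min(0),P.max(0))
```

```text
[0.47362509 0.23650964 0.19246903]
2551 [0.47634705 0.23937007 0.10948699] [0.45145782 0.21614955 0.10307838] [0.49871351 0.26273478 0.11159888]
2888 [0.57934911 0.24486858 0.06210687] [0.54409239 0.20948751 0.05803601] [0.61460582 0.28024966 0.06617773]
```

View pics/w1.png

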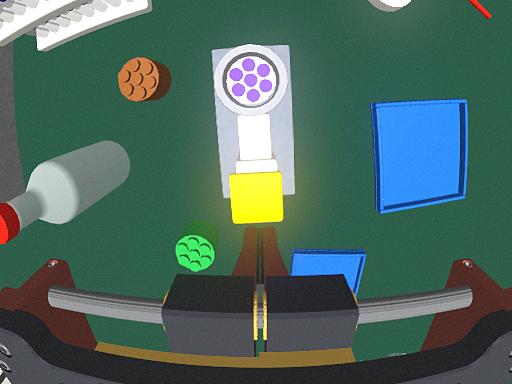

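The paddle (257,197) and purple carrier (250,80) sit directly ahead of the fingers. Next I press the paddle.

Call:
carry_out(
  plan=[
    [0.03,-0.05,0.5,0],
    [0,0,0.5,0],
    [0,0,0.5,0],
    [0,0,0.16,0],
    [0,0,0.16,0],
    [0,0,0.16,0],
    [0,0,0.16,0],
    [0,0,0.16,0],
    [0,0,0.12,0],
    [0,0,0,0],
  ],
)

```text
time_s: 4.65
tcp_pos: [0.4757, 0.2388, 0.0724]
tool_rot: [1.0, -0.001, 0.0, 0.0]
force: [-0.2, -0.4, 0.7]
width: 0.0005
gripper_force: 0.0
```

Call:
carry_out(
  plan=[
    [0,0,0.04,0],
    [0,0,0.03,0],
    [0,0,0,0],
  ],
)

```text
time_s: 5.03
tcp_pos: [0.4762, 0.2395, 0.0703]
tool_rot: [1.0, -0.001, 0.001, 0.0]
force: [-3.8, -4.1, 17.0]
width: 0.0005
gripper_force: 8.4
```

At the stop. Now I go up, then look before the grasp.

Call:
carry_out(
  plan=[
    [0,0,-0.2,0],
    [0,0,-0.8,0],
    [0,0,-0.8,0],
    [0,0,-0.8,0],
    [0.4,0,0,0],
    [0,0,0,0],
    [0,0,0,0],
  ],
  gripper=-1,
  force=20,
)

```text
time_s: 5.9
tcp_pos: [0.4943, 0.2397, 0.1977]
tool_rot: [1.0, -0.0, -0.001, 0.0]
force: [-0.3, -0.6, -0.7]
width: 0.067
gripper_force: 0.0
```

Run:
```python
from h import *
print(bot.get_obs()['tcp_pos'],bot.get_obs()['width'])
grab('wrist','w2.png')
im,W=world('wrist');hsv=cv2.cvtColor(im,cv2.COLOR_RGB2HSV)
H,S=hsv[...,0],hsv[...,1]
m=(H>22)&(H<38)&(S>120)&(np.hypot(W[...,0]-.475,W[...,1]-.24)<.05);P=W[m];print(len(P),np.median(P,0))
near=np.hypot(W[...,0]-.579,W[...,1]-.243)<.045
for lo,hi in((.05,.068),(.09,.108)):
    m=near&(W[...,2]>lo)&(W[...,2]<hi);P=W[m];print(len(P),(P.min(0)+P.max(0))/2,P.min(0),P.max(0))
m=near&(W[...,2]>.08)&(H>115)&(H<150)&(S>80);P=W[m];print(len(P),P.mean(0),(P.min(0)+P.max(0))/2)
```

```text
[0.49425082 0.23973027 0.19769887] 0.06700496939696536
1802 [0.47660019 0.23908983 0.06942706]
1658 [0.57940167 0.2455299  0.05830979] [0.54415074 0.210344   0.05055601] [0.61465261 0.28071579 0.06606358]
2340 [0.5790949  0.24481196 0.09857999] [0.55543447 0.22062857 0.09335512] [0.60275534 0.26899535 0.10380486]
1208 [0.57919179 0.24505853 0.10273753] [0.57913553 0.24500157 0.22905271]
```

View pics/w2.png

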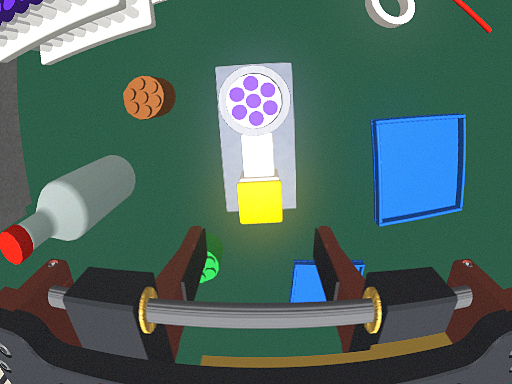

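The carrier (254,100) is raised, with its top at 0.103 m and its centre at (0.579,0.245). Next is the grasp.

Call:
carry_out(
  plan=[
    [0.85,-0.05,0,0],
    [0.85,-0.05,0,0],
    [0,0,0.4,0],
    [0,0,0.6,0],
    [0,0,0.6,0],
    [0,0,0.5,0],
    [0,0,0.3,0],
    [0,0,0.15,0],
    [0,0,0,0],
  ],
)

```text
time_s: 7.08
tcp_pos: [0.58, 0.2449, 0.0706]
tool_rot: [1.0, -0.0, -0.0, 0.0]
force: [-0.3, -0.7, 0.9]
width: 0.088
gripper_force: 0.0
```

Call:
carry_out(
  plan=[
    [0,0,0,0],
    [0,0,0,0],
    [0,0,0,0],
    [0,0,0,0],
    [0,0,0,0],
    [0,0,0,0],
  ],
  gripper=1,
  force=20,
)

```text
time_s: 7.82
tcp_pos: [0.5802, 0.2449, 0.0708]
tool_rot: [1.0, -0.0, 0.0, -0.0]
force: [0.7, -0.5, 2.1]
width: 0.0486
gripper_force: 20.0
```

Call:
carry_out(
  plan=[
    [0,0,-0.3,0],
    [0,0,-0.5,0],
    [0,0,-0.6,0],
    [0,0,-0.4,0],
    [-0.2,0.4,0,0],
    [-0.3,0.7,0,0],
    [-0.3,0.8,0,0],
    [-0.3,0.8,0,0],
    [-0.3,0.8,0,0],
    [-0.16,0.6,0,0],
  ],
)

```text
time_s: 9.07
tcp_pos: [0.5011, 0.0379, 0.161]
tool_rot: [1.0, -0.001, -0.0, 0.0]
force: [0.4, 0.3, -2.3]
width: 0.0485
gripper_force: 20.0
```

Call:
carry_out(
  plan=[
    [0,0.36,0,0],
    [0,0,0,0],
    [0,0,0,0],
  ],
)

```text
time_s: 9.45
tcp_pos: [0.5022, 0.0228, 0.1609]
tool_rot: [1.0, 0.0, 0.0, -0.0]
force: [0.1, -0.3, -1.7]
width: 0.0488
gripper_force: 20.0
```

Run:
```python
from h import *
print(bot.get_obs()['tcp_pos'],bot.get_obs()['width'])
grab('wrist','w3.png');grab('side','s3.png')
im,W=world('wrist');hsv=cv2.cvtColor(im,cv2.COLOR_RGB2HSV)
H,S=hsv[...,0],hsv[...,1]
m=(H>95)&(H<120)&(S>150)&(np.hypot(W[...,0]-.501,W[...,1]-.02)<.11)&(W[...,2]<.025)
P=W[m];print(P.min(0),P.max(0),cv2.minAreaRect(P[:,:2].astype(np.float32)))
a=cv2.imread('pics/w3.png');b=cv2.imread('pics/s3.png');cv2.imwrite('pics/c3.png',cv2.resize(np.hstack([a,b]),(800,300)))
```

```text
[0.50215061 0.02284526 0.1608662 ] 0.04883870660320211
[ 0.42993688 -0.06110587 -0.00188694] [0.57990514 0.10550518 0.0224126 ] ((0.4962449073791504, 0.022328771650791168), (0.15105855464935303, 0.14970886707305908), 8.122296333312988)
```

View pics/c3.png

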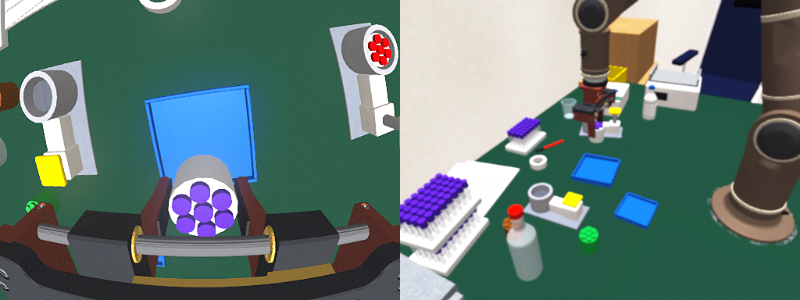

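The carrier is held upright (left view, about (203,205)) over the tray. I lower it gently.

Call:
carry_out(
  plan=[
    [0,0,0.4,0],
    [0,0,0.6,0],
    [0,0,0.6,0],
    [0,0,0.4,0],
    [0,0,0.2,0],
    [0,0,0.14,0],
    [0,0,0.1,0],
    [0,0,0.1,0],
    [0,0,0.06,0],
    [0,0,0,0],
  ],
)

```text
time_s: 10.8
tcp_pos: [0.5021, 0.0218, 0.0306]
tool_rot: [1.0, -0.0, -0.0, 0.0]
force: [-0.5, -0.4, -1.0]
width: 0.0487
gripper_force: 20.0
```

Call:
carry_out(
  plan=[
    [0,0,0.03,0],
    [0,0,0.02,0],
    [0,0,0.02,0],
    [0,0,0,0],
  ],
)

```text
time_s: 11.3
tcp_pos: [0.5021, 0.0218, 0.0278]
tool_rot: [1.0, -0.0, 0.0, 0.0]
force: [-2.8, 0.9, 6.1]
width: 0.0486
gripper_force: 20.0
```

Contact. I release slowly and retreat.

Call:
carry_out(
  plan=[
    [0,0,0,0],
    [0,0,0,0],
    [0,0,0,0],
    [0,0,0,0],
    [0,0,-0.3,0],
    [0,0,-0.6,0],
    [0,0,-0.8,0],
    [0,0,-0.8,0],
    [0,0,-0.5,0],
    [0,0,0,0],
  ],
  gripper=-1,
)

```text
time_s: 12.55
tcp_pos: [0.5033, 0.022, 0.1798]
tool_rot: [1.0, -0.0, 0.002, 0.0]
force: [0.1, -0.0, -0.4]
width: 0.0876
gripper_force: 0.0
```

Run:
```python
from h import *
o=bot.get_obs();print(o['tcp_pos'],o['width'],o['force'])
grab('wrist');grab('side','s4.png')
im,W=world('wrist');hsv=cv2.cvtColor(im,cv2.COLOR_RGB2HSV)
H,S=hsv[...,0],hsv[...,1]
m=(np.hypot(W[...,0]-.501,W[...,1]-.02)<.05)&(W[...,2]>.05)&(W[...,2]<.075)&(H>115)&(H<150)&(S>80)
P=W[m];print(len(P),P.mean(0),P.min(0),P.max(0))
```

```text
[0.50331827 0.02202566 0.17980986] 0.08756634930883364 [ 0.12753226 -0.03078449 -0.36825568]
962 [0.50185316 0.0215065  0.05849135] [0.4796117  0.00125729 0.05124459] [0.5233538  0.04134121 0.06063667]
```

View pics/s4.png

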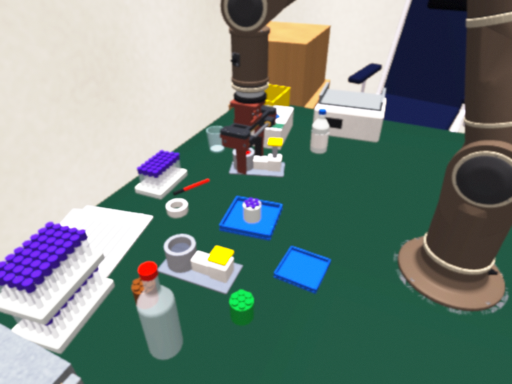

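The carrier stands upright in the tray at (252,212), and the red stand's paddle is still up.

```bash
python3 -c "
from bench import order
print(order.job_done())"
```

```text
the job is handed in; nothing more can be done
None
```

The purple-capped carrier is upright near the middle of the larger blue tray, the red-capped one was left sunk in its well, and the job is handed in at about 12.7 s; the hand-in gave no verdict.

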